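# Crack open an instrument housing with the opening wedge

### The arm

A 6-joint arm with a two-finger parallel gripper is mounted at the origin on a cart in front of the work surface, level with it; the furniture and walls round the work are solid. World frame = base frame: x ahead of the robot, y to its left, z up, the work surface at z = 0. Lengths are in m, angles in rad, forces in N, time in s.
With the tool pointing down it reaches from about 0.425 to 1.125 m from the base axis. Payload 14.9 kg.
Tool frame: the origin (TCP) lies at the very end of the fingers, on their centre line; the grasp point (between the pads) lies 19 mm behind it; z points along the fingers, y is the direction in which the jaws open and shut (so a half turn about z gives the same grasp; the last joint's range is limited). The gripper opens to 91 mm and grips with 3 to 60 N. Pads are 32 mm wide; open, the fingers measure 118 mm over their backs; the gripper's body (76 mm by 178 mm) begins 60 mm behind the grasp point.
Start: joints at [1.101, 0.379, 1.734, -0, 1.028, -0.033], TCP at [0.296, 0.634, 0.214] pointing down, gripper open.
Joint ranges: [-2.77, 2.77], [-0.74, 2.19], [0, 2.66], [-1.06, 4.2], [0.31, 2.87], [-3.08, 3.08]. Speed limits (rad/s): [1.89, 1.89, 2.39, 3.14, 3.14, 3.14].

### API

Orientations are given as a rotation vector (axis times angle).
In Python, from workcell import manip gives the robot as it stands. The module is installed in compiled form; this text tells all that it offers.
- The arm moves only by the tool apply_moves, never from a script. Its argument "increments" is a list of rows, each a list of 5 numbers: the shift along the tool's x, y, z in mm, then the turn about the tool's z in degrees, then the closure, from 0 (fully open) to 1 (shut). A call has 1 to 8 rows; each row is the pose to reach, as a shift and turn from the pose commanded when the call began, along the tool's axes at that moment; what a row does not reach only later rows make up. A row lasts 1/12 s, in which the tool goes at most 41.7 mm and 7.16 degrees, less where a joint would pass 70% of its speed; a pose out of reach is approached as far as the arm can. A call with a gripper value outside its range is refused whole. The fingers move at their own pace and stop on an object; "grip_force" is the grip in N (left out, the last holds). Time passes only in rows, so rows that repeat a pose let the fingers close. It gives the time, the measured TCP pose, the force and the opening at its end, in the units of the state.
- manip.get_state(): the state, without advancing time (a new reading comes with each control period).
- manip.grab_frame(name): name is "scene" or "top" or "wrist"; returns the picture (400x640x3 uint8, blue, green, red); there is no depth.
- manip.get_calibration(name): a dict with "fx", "fy", "cx", "cy" (pixels), "position" and "rotation" of the camera in the world. Camera axes: x right, y up, looking along -z (the intrinsics and any distortion apply to the point x, -y, -z); pixel columns grow to the right and rows downward; lengths in m; the calibration is good to about 2 mm. The wrist camera is an equidistant fisheye: a pixel r from the principal point sees the ray r / f radians off the axis. A picture is of the moment at which its call begins: read the wrist's pose just before it. get_calibration takes no time and is no camera call; for the wrist camera it gives the pose at the moment of the call.
- manip.hand_in(): hands the job in, once; it reports no verdict.
The state is a dict: "t": time; "joints": joint angles; "dq": joint speeds; "tau": joint torques, N m; "eef_pos": TCP position; "orientation": TCP orientation; "contact_force": force on the tool from outside, world axes, zero at the start; "ft_torque": the same for the moment, N m; "finger_gap": finger opening in m.
Only numpy, scipy, OpenCV 4.12 (cv2) and the standard library are available. Lean on these libraries where they do the work, as an engineer would, in place of code of your own. Each camera call takes 0.05 s, during which the arm holds its last target.

### The job

The screws of the grey instrument housing are out, but its lid is still sprung shut at the front. Pick up the blue plastic wedge, slide its thin end into the opening slot in the middle of the housing's front and push it straight in until the front edge of the lid has just lifted off the base, by 2 to 7 mm (at 10 mm the short keypad cable inside would tear); let the wedge alone do the lifting. Finish while still holding the wedge there, carrying the lid, and leave the other loose things on the bench where they are.

Things in the scene. Friction and masses are not known exactly. Their poses are not given: they have to be found in the camera images.
- housing: closed instrument housing, 190 mm deep, 230 mm wide and 56 mm high without its knob, standing on rubber feet; dark grey base, light grey lid with a blue keypad foil; the slot in the front is edged in black. It does not shift when pushed. Origin on the bench under its middle; x points from its front (the side with the slot, turned to the robot) to its rear, y to its left, z up. The base's rim, on which the lid sits, is 36 mm above the bench
- slot_mouth (a point): the opening slot: a notch in the rim in the middle of the front wall, 34 mm wide and just under 8 mm high while the lid is shut (its roof is the lid's front edge, its floor is 12 mm deep, with free room behind it). This point lies on the front face, in the middle of the slot's floor, 28 mm above the bench; x points straight into the slot, z up
- lid_edge (a point): middle of the lower front edge of the lid, right above the slot; it lies 36 mm above the bench with the lid shut, 40 mm with the front edge lifted by 4 mm
- lid (a joint): angle of the lid about its rear hooks, rad; 0 shut, growing as the front edge rises; the front edge is 186 mm from the hooks, so 0.0215 rad is 4 mm. Gravity and a weak spring pull it shut: lifting the front edge takes about 2.5 to 4.5 N
- wedge: the blue plastic opening wedge, about 45 g, lying flat on the bench: a block-shaped heel 40 mm long, 28 mm wide and 20 mm high with ribbed sides, then a taper 90 mm long on which the top falls evenly to 2 mm at the thin end (1 mm in 5; the underside is flat). Origin on the underside, below the middle of the heel; x points to the thin end, z up. With its underside on the slot's floor it meets the lid about 28 to 30 mm in, and lifts it about 1 mm for every 5 mm beyond that
- wedge_grip (a point): middle of the wedge's heel, 10 mm above its underside: the place to grip it, across its 28 mm width; axes as the wedge
- wedge_tip (a point): middle of the wedge's thin end, 110 mm ahead of wedge_grip, 1 mm above the underside; axes as the wedge
- tape_black: roll of black tape, 62 mm across, 18 mm high; leave it alone
- flux_tin: round yellow and white tin, 53 mm across, 23 mm high; leave it alone
- parts_dish: round steel dish with the screws in it, 94 mm across, 24 mm high; leave it alone
- pliers: pliers with orange handles, 150 mm long, lying flat; leave them alone
- knob: loose black control knob, 26 mm across, 16 mm high; leave it alone
- marker: grey marker pen, 130 mm long; leave it alone
There are look-alikes about, which are no part of the job. There is more than one size of the wedge; the one meant has the size given above.

How it is judged:
On the way, in this order (a step that is already met when the one before it is completed fails the run):
1. the wedge is picked up off the bench in the gripper (height (world z) of wedge_grip above 0.025 m and contact force between the fingers and wedge above 1 N and x of wedge_tip in the frame of housing below -0.096 m), for 0.1 s.
2. the thin end of the held wedge is in the slot, the lid still shut (x of wedge_tip in the frame of housing above -0.089 m and z of wedge_tip in the frame of housing between 0.024 and 0.037 m and y of wedge_tip in the frame of housing between -0.017 and 0.017 m and angle between the x axis of wedge_tip and the x axis of housing, either way round below 0.2 rad and z of lid_edge in the frame of housing below 0.0372 m and contact force between the fingers and wedge above 1 N), for 0.1 s.
At the end, for the whole second after the job is handed in: The lid's front edge stands 1.5 to 7.5 mm above the rim of the base and is still; the wedge is in the slot (at least 26 mm deep, within 0.2 rad of straight) and carries the lid with more than 0.5 N; the gripper still holds the wedge (more than 1 N), and neither fingers nor arm touch the lid (z of lid_edge in the frame of housing between 0.0375 and 0.0435 m and x of wedge_tip in the frame of housing above -0.069 m and y of wedge_tip in the frame of housing between -0.017 and 0.017 m and angle between the x axis of wedge_tip and the x axis of housing, either way round below 0.2 rad and contact force between wedge and lid above 0.5 N and contact force between the fingers and wedge above 1 N and contact force between each of the arm, the fingers and lid below 0.5 N and velocity of joint lid between -0.05 and 0.05 rad/s); the arm keeps its last pose, push and grip.
It fails at once if the lid's front edge is lifted by 10 mm or more (the keypad cable tears) (z of lid_edge in the frame of housing above 0.046 m).
It fails at once if the lid is lifted by the fingers or the arm and not by the wedge (z of lid_edge in the frame of housing above 0.0375 m and contact force between any of the fingers, the arm and lid above 1.5 N).
It fails at once if another loose thing is shifted by more than 20 mm (distance of any of tape_black, flux_tin, parts_dish, pliers, knob, marker from where it was at the start of the episode above 0.02 m).
It also fails if it takes over 48 s, if anything falls off the work surface, if the arm or the gripper's body presses on something with over 40 N, if the wrist force passes 120 N, or if a joint passes its speed limit or range.

## Working session

There is one attempt and no reset: what is moved stays moved. The work goes in short steps, Python scripts to look and compute and a tool call to move; the robot and the scene stay as the last step left them, time stands still between calls to the robot, and variables do not carry over. Pictures are saved under pics/ and viewed, and the job is handed in when it is done.

Besides the shell and the picture viewer there is one more tool, called as a command line: name --pt "numbers of a row" for each row, then --argument value for the rest. apply_moves: Moves the arm, as the interface text tells. Its arguments: {"type":"object","properties":{"increments":{"type":"array"},"grip_force":{"type":"number"}},"required":["increments"]}

```bash
mkdir -p pics
python3 - <<'E'
from workcell import manip
import cv2
s=manip.get_state()
print({k:s[k] for k in ('t','eef_pos','orientation','finger_gap','contact_force')})
for n in ('scene','top','wrist'):
    c=manip.get_calibration(n); print(n,c)
    cv2.imwrite(f'pics/{n}0.png',manip.grab_frame(n))
E
```

```text
{'t': 0.0, 'eef_pos': array([0.2959665 , 0.63391545, 0.21328123]), 'orientation': array([-6.80630651e-01, -3.06669191e+00,  1.68687939e-03]), 'finger_gap': 0.09115721220450416, 'contact_force': array([ 0.22999591,  0.47101582, -0.19447248])}
scene {'fx': 467.49753752005785, 'fy': 467.49753752005785, 'cx': 314.54884353492054, 'cy': 194.05185271842947, 'position': array([-0.26890039, -0.50186018,  1.10750539]), 'rotation': array([ 0.66228123, -0.40903112, -1.01152978])}
top {'fx': 463.84321954543867, 'fy': 463.84321954543867, 'cx': 314.57931736963184, 'cy': 201.72611164223127, 'position': array([ 0.14604131, -0.08644993,  1.75821303]), 'rotation': array([ 0.21530911, -0.19082687, -1.47604247])}
wrist {'fx': 309.70691628693146, 'fy': 309.70691628693146, 'cx': 317.3192553156415, 'cy': 206.36139099820957, 'position': array([0.22382319, 0.66706464, 0.38453282]), 'rotation': array([-0.25118868, -0.15813725,  1.12584099])}
```

View pics/scene0.png

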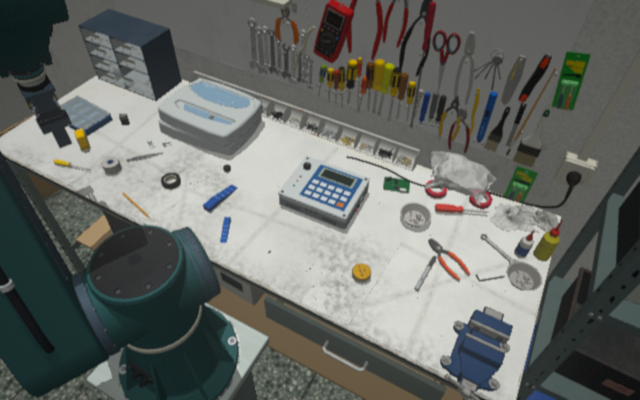

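View pics/top0.png

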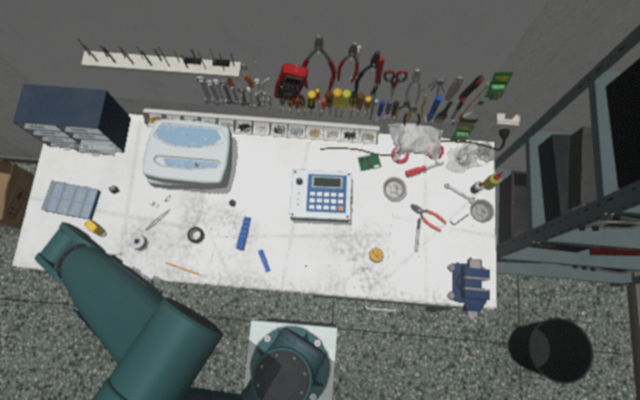

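View pics/wrist0.png

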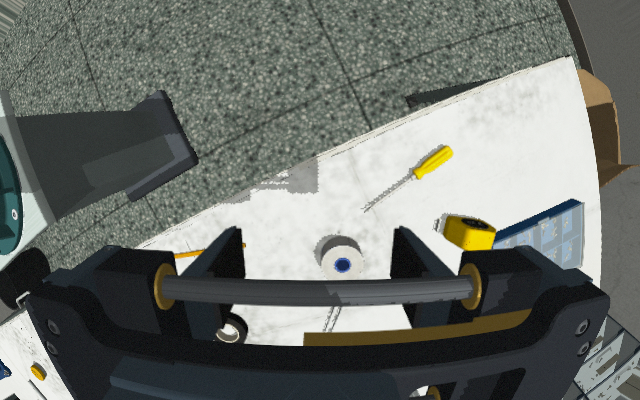

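Two blue bars are the wedge candidates: the larger at top (243,233) / scene (220,197), and a smaller one at top (264,261) / scene (226,229). The housing is at top (322,195). I'll enlarge these areas next.

```bash
cat > h.py <<'E'
import numpy as np, cv2
from scipy.spatial.transform import Rotation as R
def ray(c,u,v,fish=False):
    x=(u-c['cx'])/c['fx']; y=(v-c['cy'])/c['fy']
    if fish:
        r=np.hypot(x,y); s=np.sin(r)/r if r>1e-9 else 1
        d=np.array([x*s,y*s,np.cos(r)])
    else: d=np.array([x,y,1.])
    d=np.array([d[0],-d[1],-d[2]])
    d=R.from_rotvec(c['rotation']).apply(d); return np.array(c['position']),d/np.linalg.norm(d)
def proj(c,P,fish=False):
    p=R.from_rotvec(c['rotation']).inv().apply(np.array(P)-c['position']); x,y,z=p[0],-p[1],-p[2]
    if fish:
        n=np.hypot(x,y); r=np.arctan2(n,z); x,y=x/n*r,y/n*r
    else: x,y=x/z,y/z
    return np.array([c['cx']+c['fx']*x,c['cy']+c['fy']*y])
def atz(c,u,v,z,fish=False):
    o,d=ray(c,u,v,fish); return o+d*(z-o[2])/d[2]
def tri(rs):
    A=0;b=0
    for o,d in rs:
        M=np.eye(3)-np.outer(d,d);A=A+M;b=b+M@o
    p=np.linalg.solve(A,b); return p,[np.linalg.norm((np.eye(3)-np.outer(d,d))@(p-o)) for o,d in rs]
def crop(im,x0,y0,w,h,k,f):
    cv2.imwrite(f,cv2.resize(im[y0:y0+h,x0:x0+w],None,fx=k,fy=k,interpolation=cv2.INTER_CUBIC))
E
python3 - <<'E'
from h import *
s=cv2.imread('pics/scene0.png');t=cv2.imread('pics/top0.png')
crop(t,220,160,145,120,5.5,'pics/topc.png')
crop(s,190,145,190,110,4.2,'pics/scc.png')
E
```

```text
(no output)
```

View pics/topc.png

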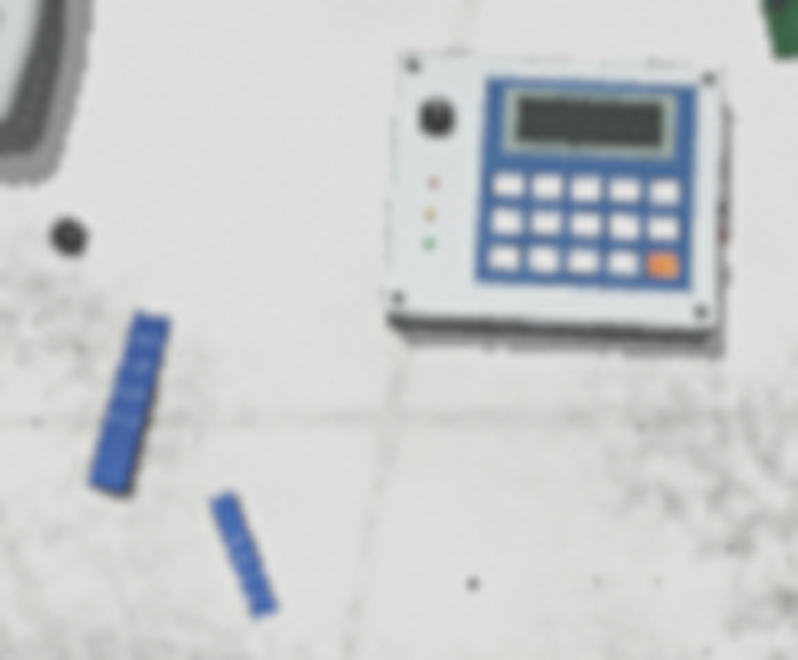

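View pics/scc.png

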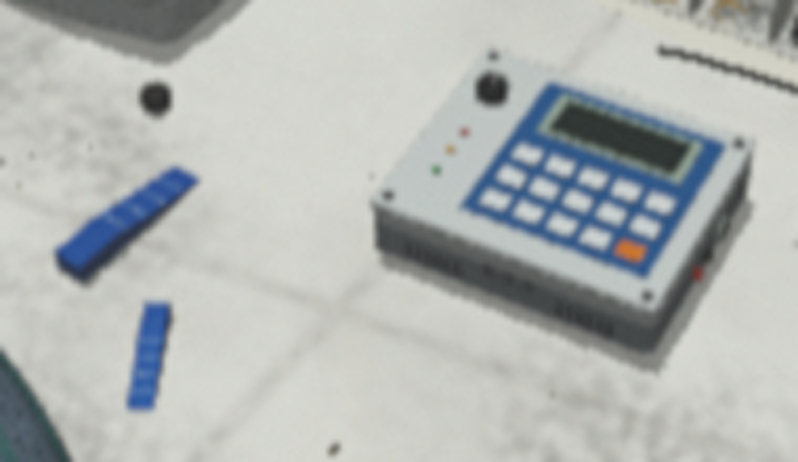

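Run:
```python
from h import *
from workcell import manip
t=manip.get_calibration('top');s=manip.get_calibration('scene')
T=lambda a,b:(220+(a+.5)/5.5-.5,160+(b+.5)/5.5-.5)
S=lambda a,b:(190+(a+.5)/4.2-.5,145+(b+.5)/4.2-.5)
np.set_printoptions(precision=4,suppress=True)
def both(n,a,b):
    p,r=tri([ray(t,*T(*a)),ray(s,*S(*b))]); print(n,p,np.round(r,4))
both('lidFL',(390,312),(375,200)); both('lidFR',(718,328),(653,310)); both('lidRL',(400,55),(490,45)); both('lidRR',(720,72),(752,140))
both('big heel L',(90,485),(57,255)); both('big heel R',(130,495),(85,268)); both('tip L',(136,313),(175,167)); both('tip R',(170,320),(197,180))
both('small a',(223,495),(157,303)); both('small b',(265,612),(141,408))
both('knob',(68,237),(155,98))
print([atz(t,*T(*q),0.015) for q in [(90,485),(130,495)]],[atz(t,*T(*q),0.001) for q in [(136,313),(170,320)]])
```

```text
lidFL [0.5345 0.0456 0.0618] [0. 0.]
lidFR [ 0.5415 -0.1771  0.0624] [0.0013 0.0013]
lidRL [0.7207 0.0563 0.0599] [0.0011 0.0011]
lidRR [ 0.7258 -0.1675  0.0618] [0. 0.]
big heel L [0.4055 0.2422 0.0187] [0.0005 0.0005]
big heel R [0.4004 0.2121 0.0263] [0.0011 0.0011]
tip L [0.5317 0.2286 0.0046] [0.0001 0.0001]
tip R [0.5279 0.2042 0.0063] [0.0005 0.0005]
small a [0.4057 0.1511 0.0178] [0.0008 0.0008]
small b [0.331  0.1142 0.0033] [0.0005 0.0005]
knob [0.581  0.2824 0.0116] [0.0001 0.0001]
[array([0.4057, 0.2432, 0.015 ]), array([0.4012, 0.2148, 0.015 ])] [array([0.5324, 0.2294, 0.001 ]), array([0.5294, 0.2047, 0.001 ])]
```

The larger bar measures about 128 x 28 mm, with the thick end towards the robot, so it is the wedge meant. The smaller bar is only about 83 mm long. Now I'll work out the first move above the wedge.

```bash
cat > m.py <<'E'
from h import *
from workcell import manip
np.set_printoptions(precision=4,suppress=True)
def to(P,yaw_deg=None):
    """increment (mm, deg) in tool axes to bring TCP to P; tool x turned to azimuth yaw"""
    s=manip.get_state(); r=R.from_rotvec(s['orientation']).as_matrix()
    d=r.T@(np.array(P)-s['eef_pos'])*1e3
    az=np.degrees(np.arctan2(r[1,0],r[0,0])); 
    tilt=np.degrees(np.arccos(-r[2,2]))
    print('t',round(s['t'],2),'tcp',s['eef_pos'],'toolx az',round(az,2),'tilt',round(tilt,3),'gap',round(s['finger_gap'],4),'F',s['contact_force'])
    print('shift mm',d, end=' ')
    if yaw_deg is not None: print('turn(tool z) deg', (-(yaw_deg-az)+180)%360-180)
    else: print()
E
python3 - <<'E'
from m import *
to((0.36,0.227,0.25),-5.4)
s=manip.get_state(); r=R.from_rotvec(s['orientation']); c=manip.get_calibration('wrist')
print(r.as_matrix(), r.inv().apply(c['position']-s['eef_pos']), r.inv().as_matrix()@R.from_rotvec(c['rotation']).as_matrix())
E
```

```text
t 0.15 tcp [0.296  0.634  0.2135] toolx az 154.98 tilt 0.047 gap 0.0914 F [-0.5652  0.4414  0.2626]
shift mm [-230.1854 -341.7707  -36.2721] turn(tool z) deg 160.37639457631832
[[-0.9061  0.423  -0.0004]
 [ 0.423   0.9061 -0.0007]
 [ 0.     -0.0008 -1.    ]] [ 0.0794 -0.0007 -0.1712] [[-0.0006  0.9607  0.2776]
 [ 1.      0.0005  0.0006]
 [ 0.0004  0.2776 -0.9607]]
```

apply_moves --pt "-22 -28 -2 6 0" --pt "-44 -56 -5 12 0" --pt "-67 -84 -7 18 0" --pt "-89 -111 -9 24 0" --pt "-111 -139 -11 30 0" --pt "-133 -167 -14 36 0" --pt "-156 -195 -16 42 0" --pt "-178 -223 -18 48 0"

```text
t: 0.82
eef_pos: [0.3631, 0.3552, 0.2319]
orientation: [1.875, 2.52, -0.0]
contact_force: [1.0, 0.4, 0.0]
finger_gap: 0.0911
```

```bash
python3 -c "
from m import *
to((0.43,0.08,0.25),0)"
```

```text
t 0.82 tcp [0.3631 0.3552 0.2319] toolx az 106.7 tilt 0.003 gap 0.0911 F [0.9752 0.4304 0.0009]
shift mm [-282.8522  -14.9635  -18.035 ] turn(tool z) deg 106.69731727303338
```

apply_moves --pt "-35 -2 -2 7 0" --pt "-71 -4 -4 14 0" --pt "-106 -6 -7 21 0" --pt "-141 -7 -9 28 0" --pt "-177 -9 -11 35 0" --pt "-212 -11 -14 42 0" --pt "-247 -13 -16 49 0" --pt "-283 -15 -18 56 0"

```text
t: 1.48
eef_pos: [0.4313, 0.0802, 0.2502]
orientation: [2.84, 1.343, 0.001]
contact_force: [0.9, 0.0, -0.6]
finger_gap: 0.0913
```

apply_moves --pt "0 0 0 7 0" --pt "0 0 0 14 0" --pt "0 0 0 21 0" --pt "0 0 0 28 0" --pt "0 0 0 35 0" --pt "0 0 0 42 0" --pt "0 0 0 49 0" --pt "0 0 0 51 0"

```text
t: 2.15
eef_pos: [0.4312, 0.0818, 0.2498]
orientation: [3.142, -0.012, -0.0]
contact_force: [-0.2, 0.1, 0.3]
finger_gap: 0.0911
```

Run:
```python
from m import *
to((0.43,0.08,0.25),0)
import pickle
c=manip.get_calibration('wrist');im=manip.grab_frame('wrist')
cv2.imwrite('pics/w1.png',im);pickle.dump(c,open('w1.pkl','wb'))
```

```text
t 2.15 tcp [0.4312 0.0818 0.2498] toolx az -0.46 tilt 0.011 gap 0.0911 F [-0.159   0.1259  0.2588]
shift mm [-1.1921  1.8505 -0.1627] turn(tool z) deg -0.4551409248127243
```

View pics/w1.png

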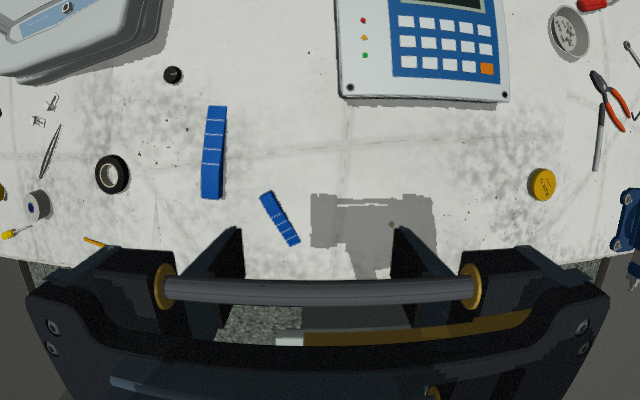

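The wrist view shows the wedge with its tip at (217,106) and its heel end at (211,198). The small look-alike is at (280,218). The housing's front lid edge runs from about (339,96) to (508,101). I'll enlarge these.

Run:
```python
from h import *
im=cv2.imread('pics/w1.png')
crop(im,185,90,70,120,5,'pics/w1a.png')
crop(im,325,70,200,50,4,'pics/w1b.png')
```

```text
(no output)
```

View pics/w1a.png

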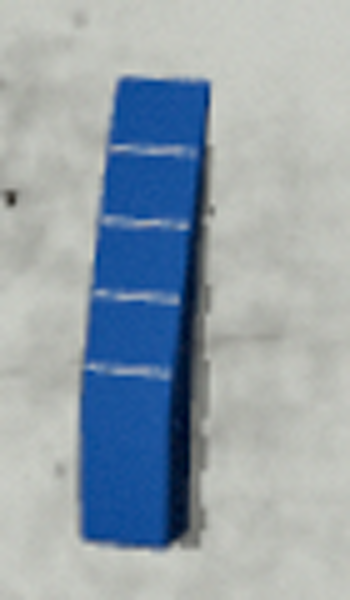

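View pics/w1b.png

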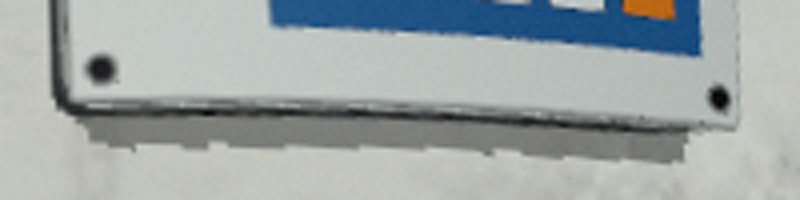

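Run:
```python
from m import *
import pickle
c=pickle.load(open('w1.pkl','rb'))
W=lambda a,b,x0,y0,k:(x0+(a+.5)/k-.5,y0+(b+.5)/k-.5)
q={n:atz(c,*W(*p,185,90,5),z,True) for n,p,z in [('hl',(82,541),.02),('hr',(166,547),.02),('tl',(117,79),.002),('tr',(209,80),.002)]}
for k in q: print(k,q[k])
h=(q['hl']+q['hr'])/2;t=(q['tl']+q['tr'])/2
ax=t-h; print('len',np.linalg.norm(ax[:2]),'widths',np.linalg.norm(q['hl']-q['hr']),np.linalg.norm(q['tl']-q['tr']),'yaw',np.degrees(np.arctan2(ax[1],ax[0])))
u=ax/np.linalg.norm(ax); print('heelmid',h+u*.02)
# housing
L=atz(c,*W(101,68,325,70,4),.056,True);Rr=atz(c,*W(720,97,325,70,4),.056,True)
print('screws holes',L,Rr,'yaw',np.degrees(np.arctan2(-(Rr-L)[0],-(Rr-L)[1])) ,np.linalg.norm(L-Rr))
for p in [(60,95),(738,125)]: print(atz(c,*W(*p,325,70,4),.056,True))
to((0.42,0.215,0.13),-5)
```

```text
hl [0.4063 0.2451 0.02  ]
hr [0.4042 0.2198 0.02  ]
tl [0.5342 0.2321 0.002 ]
tr [0.5318 0.205  0.002 ]
len 0.12848698357098434 widths 0.025358794443706804 0.027191278628981397 yaw -6.200727361144837
heelmid [0.425  0.2303 0.0172]
screws holes [0.5472 0.0427 0.056 ] [ 0.5548 -0.1657  0.056 ] yaw -2.0788134495188277 0.2085348820655155
[0.539  0.0547 0.056 ]
[ 0.5463 -0.1735  0.056 ]
t 2.2 tcp [0.4312 0.0818 0.2498] toolx az -0.35 tilt 0.015 gap 0.091 F [-0.029   0.1833  0.558 ]
shift mm [ -11.9843 -133.1037  119.8108] turn(tool z) deg 4.650486164333245
```

Wrist and top/scene agree on the wedge: length 128 mm, yaw about -6°, heel middle near (0.425, 0.230). Moving closer for a second, lower view.

apply_moves --pt "-2 -20 18 1 0.2" --pt "-4 -40 36 2 0.3" --pt "-6 -60 54 3 0.3" --pt "-8 -80 72 4 0.3" --pt "-10 -100 90 5 0.3" --pt "-11 -120 108 6 0.3" --pt "-12 -133 120 6 0.3" --pt "-12 -133 120 6 0.3"

```text
t: 2.87
eef_pos: [0.418, 0.216, 0.1278]
orientation: [3.136, -0.16, -0.005]
contact_force: [0.3, -0.7, -0.3]
finger_gap: 0.0636
```

Run:
```python
from m import *
import pickle
to((0.425,0.230,0.13),-6.2)
c=manip.get_calibration('wrist');im=manip.grab_frame('wrist')
cv2.imwrite('pics/w2.png',im);pickle.dump(c,open('w2.pkl','wb'))
```

```text
t 2.87 tcp [0.418  0.216  0.1278] toolx az -5.85 tilt 0.188 gap 0.0636 F [ 0.3481 -0.691  -0.2951]
shift mm [  5.4883 -14.66    -2.2624] turn(tool z) deg 0.35164933354550953
```

View pics/w2.png

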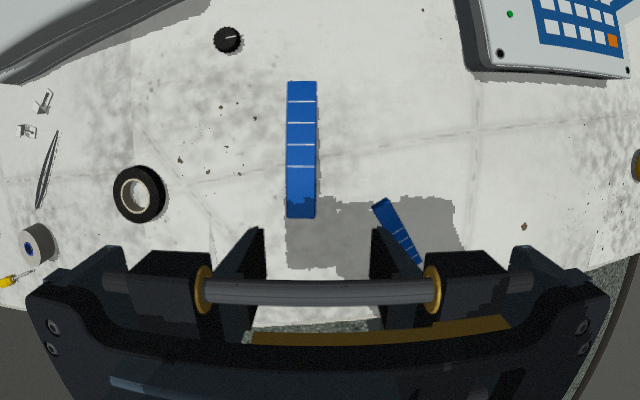

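Run:
```python
from h import *
im=cv2.imread('pics/w2.png')
crop(im,270,70,65,160,4.5,'pics/w2a.png')
crop(im,455,30,185,60,4.2,'pics/w2b.png')
```

```text
(no output)
```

View pics/w2a.png

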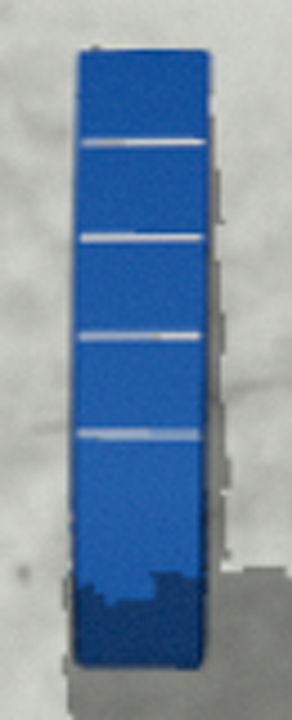

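View pics/w2b.png

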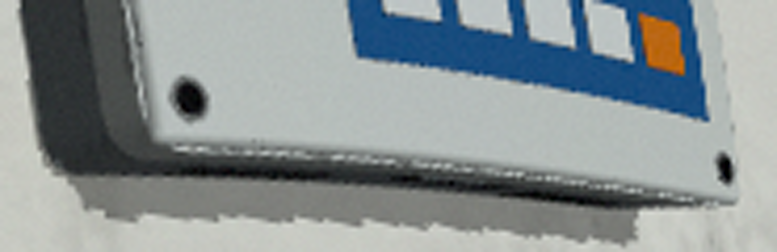

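Run:
```python
from m import *
import pickle
c1=pickle.load(open('w1.pkl','rb'));c2=pickle.load(open('w2.pkl','rb'))
W=lambda p,x0,y0,k:(x0+(p[0]+.5)/k-.5,y0+(p[1]+.5)/k-.5)
def b(n,p1,p2,z,a=True):
    u1=W(p1,*( (185,90,5) if a else (325,70,4)));u2=W(p2,*((270,70,4.5) if a else (455,30,4.2)))
    P,r=tri([ray(c1,*u1,True),ray(c2,*u2,True)]); print(n,P,np.round(r,4),'z-plane',atz(c1,*u1,z,True)[:2],atz(c2,*u2,z,True)[:2]); return atz(c2,*u2,z,True)
hl=b('hl',(82,541),(76,665),.02);hr=b('hr',(166,547),(203,668),.02);tl=b('tl',(117,79),(79,50),.002);tr=b('tr',(209,80),(210,52),.002)
h=(hl+hr)/2;t=(tl+tr)/2;ax=t-h;u=ax/np.linalg.norm(ax);print('yaw',np.degrees(np.arctan2(ax[1],ax[0])),'len',np.linalg.norm(ax),'heelmid',h+u*.02)
b('scrL',(101,68),(189,99),.056,False);b('scrR',(720,97),(725,168),.056,False)
```

```text
hl [0.4055 0.2465 0.0165] [0.0001 0.0001] z-plane [0.4063 0.2451] [0.4067 0.246 ]
hr [0.4045 0.2191 0.0223] [0.0003 0.0003] z-plane [0.4042 0.2198] [0.4034 0.2193]
tl [0.5344 0.2316 0.0038] [0.0003 0.0003] z-plane [0.5342 0.2321] [0.5349 0.2318]
tr [0.5315 0.2047 0.0029] [0.0003 0.0003] z-plane [0.5318 0.205 ] [0.5313 0.2046]
yaw -6.433392261524758 len 0.13012184768675328 heelmid [0.4247 0.2304 0.0172]
scrL [0.5471 0.0427 0.0559] [0.0001 0.0001] z-plane [0.5472 0.0427] [0.547  0.0427]
scrR [ 0.5548 -0.1658  0.0558] [0.0001 0.0001] z-plane [ 0.5548 -0.1657] [ 0.5546 -0.1655]
```

Both views agree: heel middle (0.4247, 0.2304), yaw -6.4°, and heights close to 20 mm at the heel and 2 mm at the tip. The housing screws triangulate to z=0.056, with housing yaw +2.1°. Now going over the wedge and partway down.

```bash
python3 -c "
from m import *
to((0.4285,0.230,0.06),-6.4)"
```

```text
t 2.92 tcp [0.4185 0.2152 0.129 ] toolx az -5.85 tilt 0.141 gap 0.0641 F [ 0.2056 -0.2726  0.5431]
shift mm [  8.5381 -15.8172  68.9218] turn(tool z) deg 0.5488164459625011
```

apply_moves --pt "4 -8 10 0.5 0.3" --pt "8.5 -15.5 25 0.5 0.3" --pt "8.5 -15.5 50 0.5 0.3" --pt "8.5 -15.5 69 0.5 0.3" --pt "8.5 -15.5 69 0.5 0.3" --pt "8.5 -15.5 69 0.5 0.3" --grip_force 45

```text
t: 3.42
eef_pos: [0.4295, 0.2287, 0.0614]
orientation: [3.136, -0.179, -0.002]
contact_force: [0.4, 0.6, -0.2]
finger_gap: 0.0636
```

```bash
python3 -c "
from m import *
to((0.4285,0.230,0.003),-6.4)
cv2.imwrite('pics/w3.png',manip.grab_frame('wrist'))"
```

```text
t 3.42 tcp [0.4295 0.2287 0.0614] toolx az -6.53 tilt 0.064 gap 0.0636 F [ 0.404   0.6323 -0.1585]
shift mm [-1.0903 -1.2245 58.3525] turn(tool z) deg -0.1261895321992199
```

View pics/w3.png

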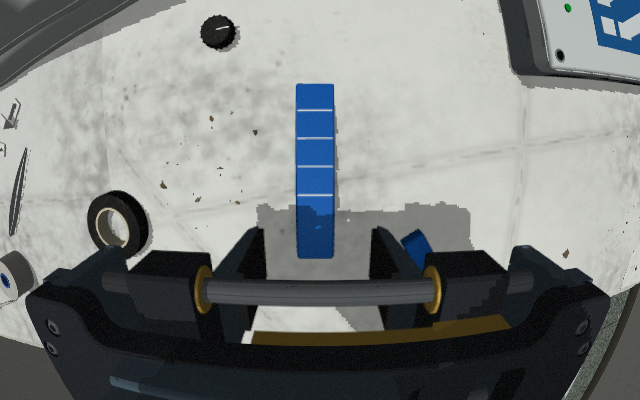

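The wedge lies centred between the fingers, with its heel end at (315,257) and the finger tips at columns 265 and 370. Descending and gripping.

apply_moves --pt "-0.5 -1 25 0 0.3" --pt "-0.5 -1 45 0 0.3" --pt "-0.5 -1 55 0 0.3" --pt "-0.5 -1 58 0 0.3" --pt "-0.5 -1 58 0 0.3" --pt "-0.5 -1 58 0 0.6" --pt "-0.5 -1 58 0 0.8" --pt "-0.5 -1 58 0 1"

```text
t: 4.13
eef_pos: [0.4297, 0.2307, 0.0039]
orientation: [-3.136, 0.179, -0.002]
contact_force: [-0.2, 0.3, 0.3]
finger_gap: 0.0467
```

apply_moves --pt "0 0 0 0 1" --pt "0 0 0 0 1" --pt "0 0 0 0 1" --pt "0 0 0 0 1"

```text
t: 4.47
eef_pos: [0.4292, 0.2305, 0.0032]
orientation: [-3.136, 0.179, -0.0]
contact_force: [-1.0, -0.7, 6.6]
finger_gap: 0.0275
```

```bash
python3 -c "
from m import *
to((0.4285,0.230,0.003),-6.4)
cv2.imwrite('pics/w4.png',manip.grab_frame('wrist'))"
```

```text
t 4.47 tcp [0.4292 0.2305 0.0032] toolx az -6.53 tilt 0.009 gap 0.0275 F [-1.0431 -0.7062  6.5634]
shift mm [-0.6449  0.5846  0.1735] turn(tool z) deg -0.12846129433862075
```

View pics/w4.png

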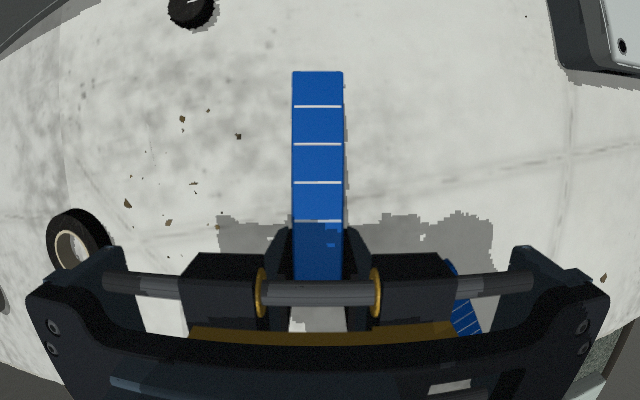

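Gripped at a gap of 27.5 mm. Lifting.

apply_moves --pt "0 0 -5 0 1" --pt "0 0 -15 0 1" --pt "0 0 -30 0 1" --pt "0 0 -50 0 1" --pt "0 0 -70 0 1" --pt "0 0 -90 0 1" --pt "0 0 -100 0 1" --pt "0 0 -100 0 1"

```text
t: 5.18
eef_pos: [0.4303, 0.231, 0.1053]
orientation: [-3.135, 0.179, -0.005]
contact_force: [0.8, 0.4, 0.7]
finger_gap: 0.0276
```

```bash
python3 -c "
from m import *
to((0.435,-0.02,0.12),45)
cv2.imwrite('pics/w5.png',manip.grab_frame('wrist'))"
```

```text
t 5.18 tcp [0.4303 0.231  0.1053] toolx az -6.53 tilt 0.226 gap 0.0276 F [0.7942 0.3619 0.6775]
shift mm [ 33.2039 248.8583 -15.074 ] turn(tool z) deg -51.525278339669256
```

View pics/w5.png

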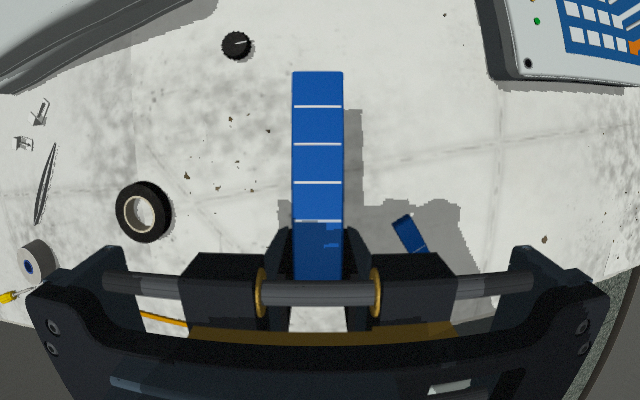

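The wedge is held, and its tip sits at the same image place as before the lift (columns 292–343, row 71), so it did not slip. Next I'll turn the tool so the camera sees the housing's front face and the slot.

apply_moves --pt "4 35 1 -6 1" --pt "9 70 2 -12 1" --pt "13 105 3 -18 1" --pt "18 140 4 -24 1" --pt "23 175 5 -30 1" --pt "27 210 5 -36 1" --pt "32 245 5 -42 1" --pt "36 280 5 -48 1"

```text
t: 5.9
eef_pos: [0.4322, -0.0515, 0.0969]
orientation: [-2.938, -1.111, 0.002]
contact_force: [0.1, -0.2, -0.0]
finger_gap: 0.0277
```

```bash
python3 -c "
from m import *
to((0.435,-0.10,0.1),90)"
```

```text
t 5.9 tcp [ 0.4322 -0.0515  0.0969] toolx az 41.45 tilt 0.088 gap 0.0277 F [ 0.0822 -0.1601 -0.0264]
shift mm [-29.9906  38.222   -3.1156] turn(tool z) deg -48.553744627203
```

apply_moves --pt "-6 8 0 -7 1" --pt "-12 15 0 -14 1" --pt "-18 23 -1 -21 1" --pt "-24 30 -2 -28 1" --pt "-30 38 -3 -35 1" --pt "-30 38 -3 -42 1" --pt "-30 38 -3 -48.5 1" --pt "-30 38 -3 -48.5 1"

```text
t: 6.57
eef_pos: [0.4348, -0.0983, 0.0998]
orientation: [-2.221, -2.219, 0.001]
contact_force: [0.2, -0.2, 0.0]
finger_gap: 0.0274
```

```bash
python3 -c "
from m import *
import pickle
to((0.435,-0.10,0.1),90)
c=manip.get_calibration('wrist');im=manip.grab_frame('wrist')
cv2.imwrite('pics/w6.png',im);pickle.dump(c,open('w6.pkl','wb'))"
```

```text
t 6.57 tcp [ 0.4348 -0.0983  0.0998] toolx az 89.94 tilt 0.105 gap 0.0274 F [ 0.1919 -0.1976  0.0311]
shift mm [-1.7254  0.2066 -0.1786] turn(tool z) deg -0.055820233253086826
```

View pics/w6.png

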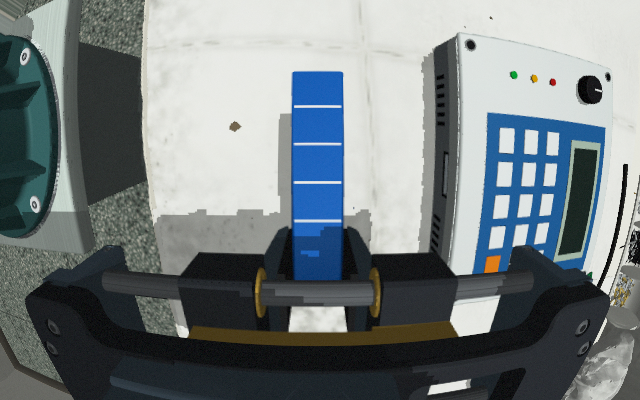

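The front face shows the slot as a black-edged notch at about (446,174), with vents above and below it. Enlarging.

Run:
```python
from h import *
im=cv2.imread('pics/w6.png')
crop(im,420,130,60,90,6.6,'pics/w6a.png')
```

```text
(no output)
```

View pics/w6a.png

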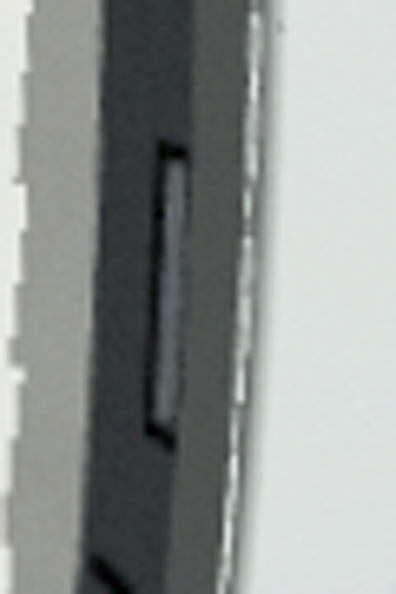

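Run:
```python
from m import *
import pickle
c=pickle.load(open('w6.pkl','rb'))
W=lambda p:(420+(p[0]+.5)/6.6-.5,130+(p[1]+.5)/6.6-.5)
for n,p,z in [('roofL',(188,158),.036),('roofR',(176,436),.036),('flL',(166,158),.028),('flR',(153,428),.028),('outerL',(160,145),.0265),('outerR',(147,436),.0265)]:
    print(n,atz(c,*W(p),z,True))
# predicted
sl=np.array([.5471,.0427]);sr=np.array([.5548,-.1658]);m=(sl+sr)/2
y=(sl-sr)/np.linalg.norm(sl-sr);x=np.array([y[1],-y[0]])
print('yaw',np.degrees(np.arctan2(x[1],x[0])))
for ins in (.0085,.0107,.012):
  f=m-x*ins; print(ins,f,[proj(c,[*(f+y*d),z],True)for d in(.017,-.017) for z in (.028,.036)])
print('px',[W(p) for p in [(166,158),(188,158),(153,428),(176,436)]])
```

```text
roofL [ 0.539  -0.0437  0.036 ]
roofR [ 0.5406 -0.0787  0.036 ]
flL [ 0.5395 -0.0446  0.028 ]
flR [ 0.5408 -0.0797  0.028 ]
outerL [ 0.5392 -0.0431  0.0265]
outerR [ 0.5407 -0.0811  0.0265]
yaw 2.1149980734552267
0.0085 [ 0.5425 -0.0619] [array([447.2084, 153.9628]), array([451.0192, 155.1654]), array([445.2881, 193.5118]), array([448.8853, 195.8239])]
0.0107 [ 0.5403 -0.0619] [array([444.8475, 153.9431]), array([448.6052, 155.1445]), array([442.9803, 193.5777]), array([446.5272, 195.8961])]
0.012 [ 0.539 -0.062] [array([443.4452, 153.9323]), array([447.171 , 155.1331]), array([441.6098, 193.617 ]), array([445.1265, 195.939 ])]
px [(444.72727272727275, 153.5151515151515), (448.06060606060606, 153.5151515151515), (442.75757575757575, 194.42424242424244), (446.24242424242425, 195.63636363636363)]
```

The slot fits the screw-based housing estimate within about 0.5 mm. The mouth is at (0.540, -0.062), yaw 2.1°, and the floor and roof pixels match z=28 and 36 mm. Rotating back at height and moving to the pre-insertion spot.

```bash
python3 -c "
from m import *
to((0.429,-0.066,0.1),2.1)"
```

```text
t 6.62 tcp [ 0.4349 -0.0982  0.1   ] toolx az 89.54 tilt 0.094 gap 0.0278 F [-0.6929  0.2773 -0.3278]
shift mm [32.128  -6.1454 -0.0216] turn(tool z) deg 87.43896873609293
```

apply_moves --pt "4 -1 0 7 1" --pt "8 -2 0 14 1" --pt "12 -2 0 21 1" --pt "16 -3 0 28 1" --pt "20 -4 0 35 1" --pt "24 -5 0 42 1" --pt "28 -5.5 0 49 1" --pt "32 -6 0 56 1"

```text
t: 7.28
eef_pos: [0.4293, -0.0659, 0.1003]
orientation: [-3.011, -0.893, 0.001]
contact_force: [-0.4, 0.1, -0.6]
finger_gap: 0.0283
```

```bash
python3 -c "
from m import *
to((0.429,-0.066,0.1),2.1)"
```

```text
t 7.28 tcp [ 0.4293 -0.0659  0.1003] toolx az 33.04 tilt 0.054 gap 0.0283 F [-0.446   0.1315 -0.5728]
shift mm [-0.3325 -0.0427  0.3358] turn(tool z) deg 30.937673769873783
```

apply_moves --pt "0 0 0 7 1" --pt "0 0 0 14 1" --pt "0 0 0 21 1" --pt "0 0 0 28 1" --pt "0 0 0 31 1" --pt "0 0 0 31 1" --pt "0 0 0 31 1"

```text
t: 7.87
eef_pos: [0.4294, -0.0661, 0.1005]
orientation: [-3.141, -0.072, 0.001]
contact_force: [0.2, 0.0, 0.3]
finger_gap: 0.0279
```

```bash
python3 -c "
from m import *
import pickle
to((0.429,-0.066,0.033),2.1)
c=manip.get_calibration('wrist');im=manip.grab_frame('wrist')
cv2.imwrite('pics/w7.png',im)
u=np.array([.9993,.0367]);s=manip.get_state()
for d in (-.0,):
  print(proj(c,[.5401,-.0619,.036],True), proj(c,[.5401,-.0619,.057],True))
"
```

```text
t 7.87 tcp [ 0.4294 -0.0661  0.1005] toolx az 2.63 tilt 0.046 gap 0.0279 F [0.1881 0.0244 0.3273]
shift mm [-0.3654 -0.0988 67.5056] turn(tool z) deg 0.5262557982114799
[317.9809  75.9781] [318.0317  71.9078]
```

View pics/w7.png

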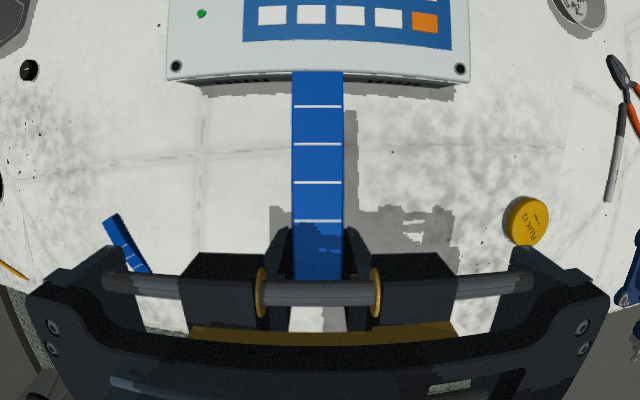

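The wedge points straight at the housing: tip at column 317.5, midway between the front screws at columns 177 and 460. I'll check the tip's distance, then lower.

```bash
python3 -c "
from m import *
c=manip.get_calibration('wrist')
for u in (292,343): print(atz(c,u,71,.0993,True))
to((0.428,-0.066,0.033),2.1)"
```

```text
[ 0.5338 -0.0478  0.0993]
[ 0.5351 -0.0757  0.0993]
t 7.92 tcp [ 0.4295 -0.0661  0.1006] toolx az 2.67 tilt 0.034 gap 0.0273 F [ 0.4842  0.0474 -0.1797]
shift mm [-1.4627 -0.2031 67.5976] turn(tool z) deg 0.5684369675594212
```

apply_moves --pt "-1.5 0 15 0.5 1" --pt "-1.5 0 35 0.5 1" --pt "-1.5 0 52 0.5 1" --pt "-1.5 0 62 0.5 1" --pt "-1.5 0 67.5 0.5 1" --pt "-1.5 0 67.5 0.5 1" --pt "-1.5 0 67.5 0.5 1"

```text
t: 8.5
eef_pos: [0.4284, -0.0663, 0.0337]
orientation: [-3.141, -0.059, 0.0]
contact_force: [-0.1, 0.3, 0.0]
finger_gap: 0.0276
```

```bash
python3 -c "
from m import *
to((0.445,-0.0654,0.033),2.1)
cv2.imwrite('pics/w8.png',manip.grab_frame('wrist'))
c=manip.get_calibration('wrist');print(proj(c,[.5401,-.0619,.036],True),proj(c,[.5401,-.0619,.028],True))
im=manip.grab_frame('scene');cv2.imwrite('pics/s8.png',im);crop(im,240,150,130,90,6,'pics/s8a.png')"
```

```text
t 8.5 tcp [ 0.4284 -0.0663  0.0337] toolx az 2.16 tilt 0.01 gap 0.0276 F [-0.0615  0.2603  0.0418]
shift mm [16.6498 -0.3123  0.6556] turn(tool z) deg 0.05960535194998329
[315.9911  58.3663] [316.052   61.0217]
```

View pics/w8.png

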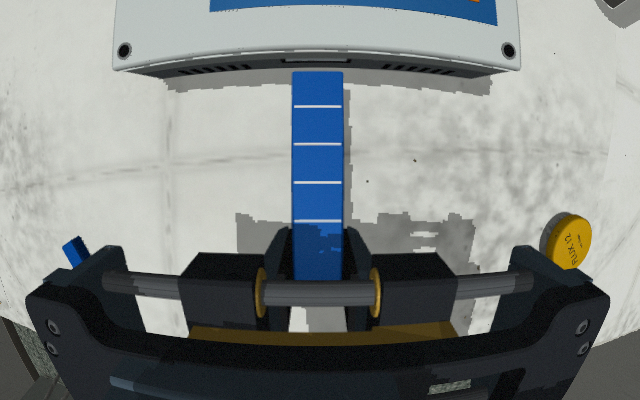

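View pics/s8a.png

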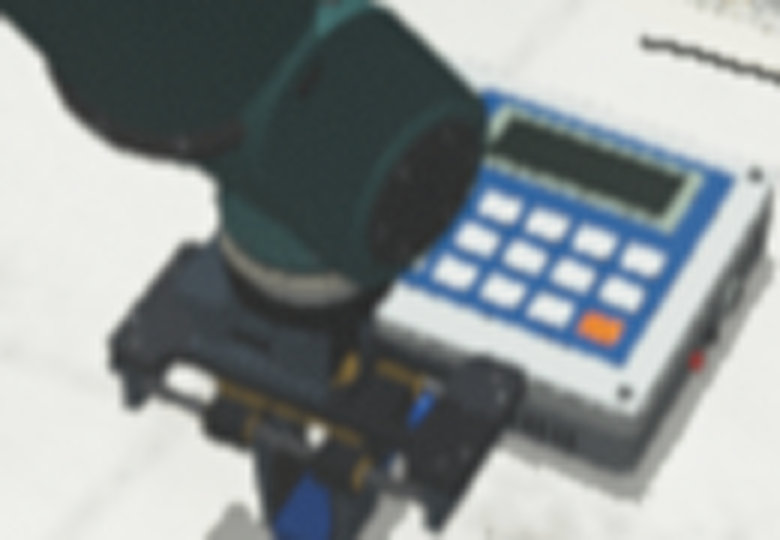

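The slot shows at (281–351, 60) and the wedge tip is centred at 317, about 6.5 mm in front of it. Inserting gently, 20 mm forward.

apply_moves --pt "4 -0.4 0.6 0 1" --pt "8 -0.4 0.6 0 1" --pt "12 -0.4 0.6 0 1" --pt "16 -0.4 0.6 0 1" --pt "18 -0.4 0.8 0 1" --pt "20 -0.4 1 0 1" --pt "20 -0.4 1 0 1" --pt "20 -0.4 1 0 1"

```text
t: 9.27
eef_pos: [0.4482, -0.0652, 0.0324]
orientation: [-3.141, -0.059, 0.0]
contact_force: [0.5, -0.1, -1.0]
finger_gap: 0.0279
```

```bash
python3 -c "
from m import *
to((0.475,-0.0644,0.032),2.1)
cv2.imwrite('pics/w9.png',manip.grab_frame('wrist'))"
```

```text
t 9.27 tcp [ 0.4482 -0.0652  0.0324] toolx az 2.15 tilt 0.013 gap 0.0279 F [ 0.5242 -0.1076 -0.9706]
shift mm [26.8546  0.2574  0.3545] turn(tool z) deg 0.05390023829741608
```

View pics/w9.png

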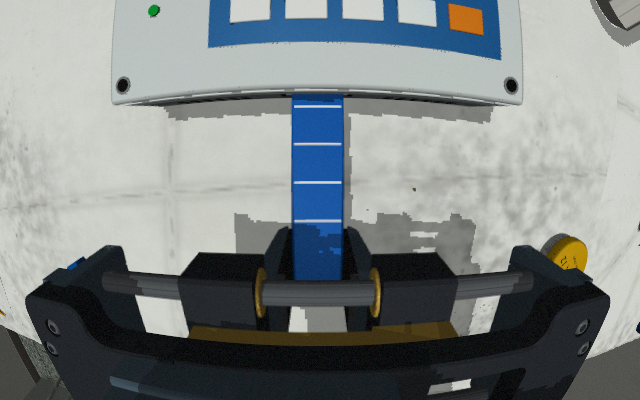

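The thin end is 13 mm in with no contact force, and the lid is still shut. Pushing on in stages.

apply_moves --pt "3 0 0.3 0 1" --pt "6 0 0.5 0 1" --pt "9 0 0.5 0 1" --pt "12 0 0.5 0 1" --pt "15 0 0.5 0 1" --pt "18 0 0.5 0 1" --pt "20 0 0.5 0 1" --pt "20 0 0.5 0 1"

```text
t: 9.98
eef_pos: [0.4683, -0.0644, 0.0318]
orientation: [-3.141, -0.059, 0.001]
contact_force: [0.4, 0.7, -3.5]
finger_gap: 0.0279
```

```bash
python3 -c "
from m import *
to((0.482,-0.0641,0.032),2.1)
cv2.imwrite('pics/w10.png',manip.grab_frame('wrist'))"
```

```text
t 9.98 tcp [ 0.4683 -0.0644  0.0318] toolx az 2.16 tilt 0.02 gap 0.0279 F [ 0.3767  0.6617 -3.4818]
shift mm [13.653   0.2407 -0.2186] turn(tool z) deg 0.05814611861967478
```

View pics/w10.png

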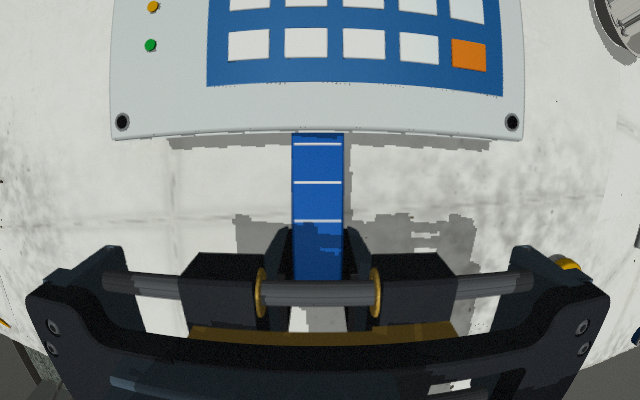

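The wrist force is now -3.5 N in z, so the lid is riding on the wedge at a depth of about 33 mm. Pushing 15 mm further should bring the lift to roughly 4 mm.

apply_moves --pt "3 0 0 0 1" --pt "6 0 0 0 1" --pt "9 0 0 0 1" --pt "12 0 0 0 1" --pt "14 0 0 0 1" --pt "15 0 0 0 1" --pt "15 0 0 0 1" --pt "15 0 0 0 1"

```text
t: 10.7
eef_pos: [0.4835, -0.0639, 0.032]
orientation: [3.141, 0.059, 0.001]
contact_force: [0.8, -0.1, -3.5]
finger_gap: 0.0277
```

```bash
python3 -c "
from m import *
import pickle
to((0.483,-0.0641,0.032),2.1)
c=manip.get_calibration('wrist');im=manip.grab_frame('wrist')
cv2.imwrite('pics/w11.png',im);crop(im,90,110,460,70,1.7,'pics/w11a.png')
pickle.dump(c,open('w11.pkl','wb'))
for z in (.056,.060,.063):print(z,proj(c,[.5471,.0427,z],True),proj(c,[.5548,-.1658,z],True))"
```

```text
t 10.7 tcp [ 0.4835 -0.0639  0.032 ] toolx az 2.15 tilt 0.041 gap 0.0277 F [ 0.8109 -0.1183 -3.4889]
shift mm [-0.5483  0.1828  0.0192] turn(tool z) deg 0.05353935536015797
0.056 [125.2828 149.6412] [508.8285 149.6492]
0.06 [121.2692 150.5535] [512.8366 150.5616]
0.063 [118.1635 151.2676] [515.9384 151.2758]
```

View pics/w11.png

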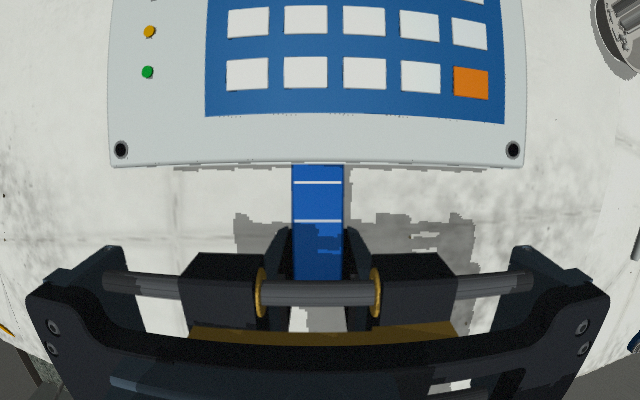

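Run:
```python
from m import *
import pickle
from scipy.optimize import brentq
def hole(im,x,y):
    g=255-cv2.cvtColor(im,cv2.COLOR_BGR2GRAY)[y-10:y+11,x-10:x+11].astype(float)
    w=(g>150)*g; Y,X=np.mgrid[y-10:y+11,x-10:x+11]; return np.array([(w*X).sum(),(w*Y).sum()])/w.sum()
im=cv2.imread('pics/w11.png');a=hole(im,121,150);b=hole(im,513,150)
c=pickle.load(open('w11.pkl','rb'));print(a,b)
f=lambda z:np.linalg.norm(proj(c,[.5471,.0427,z],True)-proj(c,[.5548,-.1658,z],True))
print('z now',brentq(lambda z:f(z)-np.linalg.norm(a-b),.04,.08))
im=cv2.imread('pics/w9.png');a=hole(im,123,86);b=hole(im,511,86);print(a,b)
# shut baseline: camera pose shifted back by tcp diff
c9=dict(c);c9['position']=c['position']+np.array([.4482-.4835,-.0652+.0639,.0324-.0320])
f=lambda z:np.linalg.norm(proj(c9,[.5471,.0427,z],True)-proj(c9,[.5548,-.1658,z],True))
print('z shut',brentq(lambda z:f(z)-np.linalg.norm(a-b),.04,.08))
s=manip.get_state();print('depth mm',((s['eef_pos'][:2]-[.5401,-.0619])@np.array([.9993,.0367])+.105)*1e3, s['contact_force'],s['t'])
```

```text
[120.3684 149.3964] [512.5323 149.8217]
z now 0.06029195118676498
[122.4406  84.9011] [510.8474  85.2337]
z shut 0.055926424288363204
depth mm 48.35928009773599 [ 0.3932  0.3624 -3.1588] 10.75
```

The screw heads rose from 55.9 to 60.3 mm, which gives a front-edge lift of about 4.6 mm. The wedge geometry gives about 4.3 mm. Letting it settle, then handing in.

apply_moves --pt "0 0 0 0 1" --pt "0 0 0 0 1" --pt "0 0 0 0 1" --pt "0 0 0 0 1"

```text
t: 11.08
eef_pos: [0.4833, -0.0639, 0.032]
orientation: [3.141, 0.059, 0.0]
contact_force: [-0.4, -0.5, -4.3]
finger_gap: 0.0276
```

Run:
```python
from m import *
to((0.483,-0.0641,0.032),2.1)
im=manip.grab_frame('wrist');cv2.imwrite('pics/w12.png',im)
print(cv2.absdiff(im,cv2.imread('pics/w11.png')).mean())
print(manip.hand_in())
```

```text
t 11.08 tcp [ 0.4833 -0.0639  0.032 ] toolx az 2.15 tilt 0.015 gap 0.0276 F [-0.3963 -0.4796 -4.3057]
shift mm [-0.2946  0.1975  0.0029] turn(tool z) deg 0.04836119611948675
2.6877708333333334
the job is handed in; nothing more can be done
None
```

I gripped the larger blue wedge (about 130 x 28 mm) by its heel and slid it into the slot in the middle of the housing's front. I then pushed it about 48 mm in, level and within about 0.1° of straight, and handed the job in at about 11 s of robot time while still holding it there.

- **Lid lift:** the front screws rose by 4.4 mm in the wrist camera, which means about 4.6 mm at the lid's front edge. The wedge depth gives about 4.3 mm, so the two agree.
- **Load and grip:** the lid presses on the wedge with about 3 to 4 N, and the finger gap stayed steady at about 27.6 mm. The last pictures show the fingers well in front of the housing.
- **Other loose things:** I saw nothing touch or shift them, but I did not measure their positions again at the end.
- **Limits of the checks:** none of my checks failed. The scene camera's view of the slot was blocked by the gripper, so the lift check rests on the wrist camera and the geometry. The hand-in gave no verdict.

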